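# Square a control module in the bench jig and close the keeper on it

### The job

On the repair bench, push the black control module along the bench top into the aluminium jig, so that it sits flush along the jig's long rail and up against its end stop, and push the steel keeper along the rail until it closes on the module's free end. Only push: the module must stay flat on the bench, never lifted or tipped, and the jar, the mug and the roll of tape stay where they are.

Things in the scene. Friction and masses are not known exactly. Their poses are not given: they have to be found in the camera images.
- jig: Aluminium L-shaped jig fixed to the bench, bars 25 mm high, no floor. Origin at bench level on the long rail's front face; x across the rail, away from the robot; y along it to the end stop; z up. Rail: y -230 to +140, x 0 to +30 mm. End stop: x -60 to +30, its face at y = +120. Module home: its origin at x -30, y +60 mm here, sides parallel. Yaw within 0.2 rad of the world's.
- module: Loose black plastic box, 60 mm (its x) by 120 (its y) by 45 high, 0.3 to 0.65 kg; flat grey panel, two white buttons and vent slots on top. Origin: centre of its underside; z up. Starts in front of the jig's long rail, askew by up to 0.35 rad; its +x side belongs against the long rail, its +y end against the end stop.
- keeper (a joint): Travel in m of the steel keeper that slides along the long rail towards the end stop (jig +y); range 0 to 0.20, starts at 0 to 0.05. At value q its jaw face lies at y = -0.170 + q m in the jig's frame: it meets the free end of a module that is home at 0.170. Slides stiffly (2 N) and stays where it is left.
- keeper_jaw (a point): Middle of the keeper's jaw face (towards the end stop), 18 mm above the bench, 26.5 in front of the rail's front face; axes as the jig's. The jaw block reaches 3 to 50 mm in front of the rail, 3 to 36 above the bench, 30 thick: its back face, to be pushed, is 30 mm behind in -y. On its bridge over the rail a black knob, 18 mm across, at +38.5 in x, -15 in y, top 56 above the bench.
- jar: Bystander: glass jar with a wooden lid, 60 mm across, 75 mm high, beside the work. Origin: centre of its underside.
- mug: Bystander: white mug, 72 mm across, 85 mm high, handle to its own +y, beside the work. Origin: centre of its underside.
- tape: Bystander: roll of red tape lying flat, 84 mm across, 30 mm high, behind the jig's long rail. Origin: centre of its underside.
Mind the look-alikes: they are no part of the job. What is meant by the module is not blue or yellow, and is the larger of those in its own colour.

How it is judged (in metres and radians):
At the end, for the whole second after the job is handed in: The module lies flat and at rest on the bench, within 3 mm of touching both the long rail and the end stop and within 2 degrees of square to them; the keeper's jaw is closed on its free end (joint value within 4 mm of 0.170) (x of module in the frame of jig between -0.033 and -0.027 m and y of module in the frame of jig between 0.057 and 0.063 m and angle between the y axis of module and the y axis of jig, either way round below 0.035 rad and height (world z) of module below 0.003 m and angle between module's own z axis and vertical below 0.03 rad and value of joint keeper between 0.166 and 0.174 m and linear speed of module below 0.01 m/s).
It fails at once if the module is lifted off the bench or tipped (height (world z) of module above 0.008 m or angle between module's own z axis and vertical above 0.15 rad).
It fails at once if the jar is pushed away or knocked over (distance of jar from where it was at the start of the episode above 0.015 m or angle between jar's own z axis and vertical above 0.3 rad).
It fails at once if the mug is pushed away or knocked over (distance of mug from where it was at the start of the episode above 0.015 m or angle between mug's own z axis and vertical above 0.3 rad).
It fails at once if the roll of tape is pushed away or knocked over (distance of tape from where it was at the start of the episode above 0.015 m or angle between tape's own z axis and vertical above 0.3 rad).
It also fails if it takes over 58 s, if anything falls off the work surface, if the arm or the gripper's body presses on something with over 40 N, if the wrist force passes 120 N, or if a joint passes its speed limit or range.

### The arm

A 6-joint arm with a two-finger parallel gripper is mounted at the origin on the work surface. World frame = base frame: x ahead of the robot, y to its left, z up, the work surface at z = 0. Lengths are in m, angles in degrees, forces in N, time in s.
With the tool pointing down it reaches from about 0.4 to 0.825 m from the base axis. Payload 7 kg.
Tool frame: the origin (TCP) lies midway between the tips of the shut fingers; the grasp point (between the pads) lies 19 mm behind it; z points along the fingers, y is the line along which they close (so a half turn about z gives the same grasp; the last joint's range is limited). The gripper opens to 88 mm and grips with 3 to 60 N. Pads are 19 mm wide; open, the fingers measure 130 mm over their backs; the gripper's body (78 mm by 193 mm) begins 47 mm behind the grasp point.
Start: joints at [-56.717, 20.546, 0.682, 0, -70.136, -16.507], TCP at [0.195, -0.646, 0.227] pointing down, gripper open.
Joint ranges: [-176.03, 176.03], [-82.01, 121.73], [-58.28, 71.71], [-173.87, 95.51], [-174.79, -0.11], [-173.66, 173.66]. Speed limits (degrees/s): [136.94, 136.94, 172.46, 180, 180, 180].

### API

Orientations are given as [roll, pitch, yaw] about the fixed x, y, z axes, in that order (R = Rz(yaw) Ry(pitch) Rx(roll)).
In Python, from plant import telemetry, viewer, workorder gives the robot as it stands. The module is installed in compiled form; this text tells all that it offers.
- The arm moves only by the tool carry_out, never from a script. Its argument "rows" is a list of rows, each a list of 6 numbers: the shift along the tool's x, y, z in m, then the turn, a rotation vector about the tool's x, y, z in rad. In form: [[tx, ty, tz, ax, ay, az], ...]. A call has 1 to 8 rows; each row is the pose to reach, as a shift and turn from the pose commanded when the call began, along the tool's axes at that moment; what a row does not reach only later rows make up. A row lasts 1/8 s, in which the tool goes at most 62.5 mm and 10.7 degrees, less where a joint would pass 70% of its speed; a pose out of reach is approached as far as the arm can. A call with a gripper value outside its range is refused whole. "grip" is the gripper's target within -1 to 1 (fully open at 1, half-way at 0, shut at -1), set as the call begins (left out, the last holds). The fingers move at their own pace and stop on an object; the grip force is fixed at half the most. Time passes only in rows, so rows that repeat a pose let the fingers close. It gives the time, the measured TCP pose, the force, the opening and the grip force at its end, in the units of the state.
- telemetry.get_obs(): the state, without advancing time (a new reading comes with each control period).
- viewer.snapshot(name): name is "scene" or "top"; returns the picture (400x640x3 uint8, red, green, blue); there is no depth.
- viewer.camera_info(name): a dict with "intrinsics" (3x3 intrinsics, pixels), "k1" (the pictures are not rectified: a ray, as slopes to the right and down, at radius r is drawn at 1 + k1 r^2 times it, then the intrinsics apply), "extrinsics" (4x4, takes a point from camera to world coordinates). Camera axes: x right, y down, z forward; pixel columns grow to the right and rows downward; lengths in m; the calibration is good to about 2 mm. A picture is of the moment at which its call begins. camera_info takes no time and is no camera call.
- workorder.close_job(): hands the job in; it is judged then, once.
The state is a dict: "clock": time; "joint_pos": joint angles; "qvel": joint speeds; "tau": joint torques, N m; "tool_pos": TCP position; "orientation": TCP orientation; "force": force on the tool from outside, world axes, zero at the start; "moment": the same for the moment, N m; "opening": finger opening in m; "gripper_force": force on a finger pad.
Only numpy, scipy, OpenCV 4.12 (cv2) and the standard library are available. Lean on these libraries where they do the work, as an engineer would, in place of code of your own. Each camera call takes 0.05 s, during which the arm holds its last target. There are 200 camera calls.

## Working session

There is one attempt and no reset: what is moved stays moved. The work goes in short steps, Python scripts to look and compute and a tool call to move; the robot and the scene stay as the last step left them, time stands still between calls to the robot, and variables do not carry over. Pictures are saved under pics/ and viewed, at most 10 in all, crops included, and the job is handed in when it is done.

Besides the shell and the picture viewer there is one more tool, called by a JSON object that holds its "fn" and its "kwargs", one argument or row to a line. carry_out: Moves the arm, as the interface text tells. Its arguments: {"type":"object","properties":{"rows":{"type":"array"},"grip":{"type":"number"}},"required":["rows"]}

```bash
mkdir -p pics; cat > h.py <<'E'
import numpy as np, cv2
from plant import telemetry, viewer, workorder
from scipy.spatial.transform import Rotation as R
def snap(n,f=None):
    im=viewer.snapshot(n)
    if f: cv2.imwrite('pics/'+f,im[:,:,::-1])
    return im
def cam(n):
    c=viewer.camera_info(n); return np.array(c['intrinsics']),c['k1'],np.array(c['extrinsics'])
def px2w(n,uv,z):
    K,k1,T=cam(n); out=[]
    for u,v in np.atleast_2d(uv):
        d=np.linalg.solve(K,[u,v,1])[:2]; s=d.copy()
        for _ in range(30): s=d/(1+k1*(s@s))
        r=T[:3,:3]@[s[0],s[1],1]; o=T[:3,3]
        out.append(o+r*(z-o[2])/r[2])
    return np.array(out)
def w2px(n,P):
    K,k1,T=cam(n); P=np.atleast_2d(P)
    c=(P-T[:3,3])@T[:3,:3]; s=c[:,:2]/c[:,2:]
    s=s*(1+k1*(s**2).sum(1,keepdims=True))
    return s@K[:2,:2].T+K[:2,2]
E
python3 - <<'E'
from h import *
snap('scene','s0.png');snap('top','t0.png')
for n in('scene','top'): print(cam(n))
o=telemetry.get_obs();print({k:o[k] for k in('clock','tool_pos','orientation','force','opening')})
E
```

```text
(array([[464.06335453,   0.        , 325.47004895],
       [  0.        , 464.06335453, 205.37093489],
       [  0.        ,   0.        ,   1.        ]]), -0.12560153581044906, array([[ 0.1675599 ,  0.58545854, -0.79319731,  1.48002462],
       [ 0.98585718, -0.10199378,  0.132977  , -0.13446505],
       [-0.00304867, -0.80426088, -0.59426857,  0.72402088],
       [ 0.        ,  0.        ,  0.        ,  1.        ]]))
(array([[466.90076205,   0.        , 317.26075082],
       [  0.        , 466.90076205, 202.56921967],
       [  0.        ,   0.        ,   1.        ]]), 0.021372024919454467, array([[-0.00476282, -0.99771649,  0.06737293,  0.50452185],
       [-0.99998215,  0.00450888, -0.00392079,  0.02948538],
       [ 0.00360806, -0.0673904 , -0.99772016,  1.25487588],
       [ 0.        ,  0.        ,  0.        ,  1.        ]]))
{'clock': 0.1, 'tool_pos': array([ 0.19468992, -0.64584747,  0.22572142]), 'orientation': array([ 1.79913535e+02, -8.24845899e-03, -1.63230120e+02]), 'force': array([-0.22301442,  0.14181511, -0.25378858]), 'opening': 0.08798697237921473}
```

View pics/t0.png

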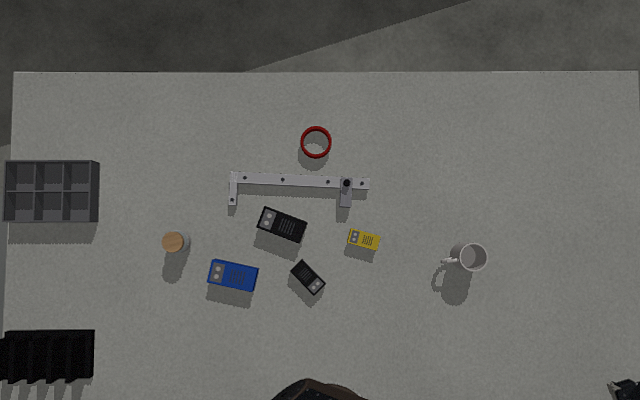

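View pics/s0.png

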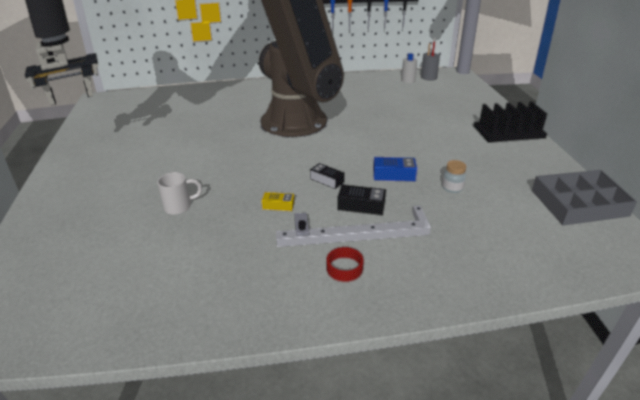

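The top view shows two black boxes, a large one at (282,224) and a small one at (308,277), plus a blue one at (233,275) and a yellow one at (363,239). The module is the larger black one, at (282,224). The jig rail runs along row ~181, with the end stop at (234,188) and the keeper at (346,190). The jar is at (175,242), the mug at (470,257) and the tape at (316,142). I'll confirm the module in an enlarged crop.

```bash
python3 - <<'E'
from h import *
im=cv2.imread('pics/t0.png')[155:305,200:385]
cv2.imwrite('pics/t0c.png',cv2.resize(im,None,fx=4,fy=4,interpolation=cv2.INTER_CUBIC))
E
```

```text
(no output)
```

View pics/t0c.png

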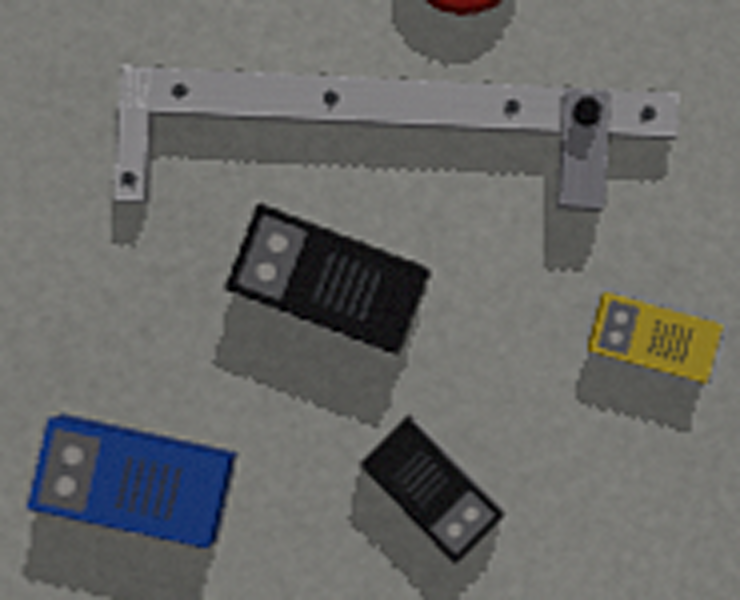

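The crop confirms it: the large black box has its top corners at (260,205), (430,270), (402,353) and (228,290) in crop pixels, with grey panel, buttons and vents. Next I fit the poses.

```bash
cat >> h.py <<'E'
from scipy.optimize import least_squares
def fit(n,loc,uv,x0):
    loc=np.array(loc,float)/1000
    def w(p,l): 
        c,s=np.cos(p[2]),np.sin(p[2]); return np.c_[p[0]+c*l[:,0]-s*l[:,1],p[1]+s*l[:,0]+c*l[:,1],l[:,2]]
    r=least_squares(lambda p:(w2px(n,w(p,loc))-uv).ravel(),x0)
    return r.x,r.fun.reshape(-1,2)
JL=[[30,140,25],[30,-230,25],[0,-230,25],[-60,140,25],[-60,120,25],[0,120,25]]
ML=[[30,60,45],[30,-60,45],[-30,-60,45],[-30,60,45]]
E
python3 - <<'E'
from h import *
cr=lambda a:np.array(a)/4+[200,155]-.375
j,rj=fit('top',JL,cr([[122,66],[679,93],[677,137],[112,200],[145,200],[150,112]]),[.6,.1,0])
m,rm=fit('top',ML,cr([[260,205],[430,270],[402,353],[228,290]]),[.5,.1,-.3])
print('jig',j,'\n',rj.round(1));print('mod',m,'\n',rm.round(1))
c,s=np.cos(j[2]),np.sin(j[2]);Rj=np.array([[c,-s],[s,c]])
toj=lambda p:(p[:2]-j[:2])@Rj
print('mod in jig',toj(m),np.degrees(m[2]-j[2]))
# keeper jaw block top corners at z=36
for p in px2w('top',cr([[560,205],[604,209]]),.036): print('jaw',toj(p))
k=px2w('top',cr([[587,110]]),.056)[0];print('knob',k,toj(k))
for nm,uv,z in(('jar',[173,242],.075),('mug',[472,257],.085),('tape',[316,142],.03)):
    p=px2w('top',[uv],z)[0];print(nm,p,toj(p))
sb=px2w('top',cr([[407,418],[502,514],[457,562],[362,466]]),.03);print('small',sb,[toj(p) for p in sb])
print('mod corners',[toj(p) for p in px2w('top',cr([[260,205],[430,270],[402,353],[228,290]]),.045)])
E
```

```text
jig [ 0.63538088  0.11707269 -0.054143  ] 
 [[-0.1 -0.3]
 [ 0.2 -0.1]
 [ 0.2  0.1]
 [ 0.3  0.1]
 [-0.4  0.4]
 [-0.2 -0.2]]
mod [ 0.5298243   0.1159521  -0.35694461] 
 [[-0.1 -0.3]
 [ 0.8 -0.5]
 [-0.3  0.5]
 [-0.3  0.2]]
mod in jig [-0.10534125 -0.00683131] -17.34925430550756
jaw [-0.04923598 -0.15372145]
jaw [-0.05042633 -0.18257672]
knob [ 0.63803487 -0.05063589  0.056     ] [ 0.01172591 -0.16731919]
jar [0.48662782 0.38744446 0.075     ] [-0.16316667  0.26192557]
mug [ 0.44603791 -0.35948705  0.085     ] [-0.16327573 -0.48610799]
tape [0.74822259 0.0272483  0.03      ] [ 0.11753735 -0.08358616]
small [[0.43965255 0.06678785 0.03      ]
 [0.37741283 0.00524248 0.03      ]
 [0.34678277 0.03459473 0.03      ]
 [0.40878849 0.09612159 0.03      ]] [array([-0.19272027, -0.06080329]), array([-0.25153816, -0.12562668]), array([-0.28371178, -0.09797503]), array([-0.22512654, -0.0331828 ])]
mod corners [array([-0.05944887,  0.04108971]), array([-0.09608697, -0.07115721]), array([-0.15043736, -0.0558352 ]), array([-0.11542957,  0.05858751])]
```

```bash
cat >> h.py <<'E'
J=np.array([.63538,.11707,-.05414])
def j2w(x,y): c,s=np.cos(J[2]),np.sin(J[2]); return np.array([J[0]+c*x-s*y,J[1]+s*x+c*y])
def w2j(p): c,s=np.cos(J[2]),np.sin(J[2]); d=np.array(p[:2])-J[:2]; return np.array([c*d[0]+s*d[1],-s*d[0]+c*d[1]])
def go(P,yaw,o=None):
    o=o or telemetry.get_obs(); A=R.from_euler('xyz',o['orientation'],degrees=True); 
    B=R.from_euler('xyz',[180,0,yaw],degrees=True)
    print('shift',A.inv().apply(np.array(P)-o['tool_pos']).round(4),'turn',(A.inv()*B).as_rotvec().round(4),'at jig',w2j(o['tool_pos']).round(4),o['tool_pos'][2].round(4),'t',o['clock'])
E
python3 - <<'E'
from h import *
go([.45,-.35,.2],176.9); print(j2w(-.168,-.007)); go([*j2w(-.168,-.007),.12],176.9)
E
```

```text
shift [-0.3298  0.2096  0.026 ] turn [ 0.0015 -0.0004  0.3468] at jig [-0.3988 -0.7856] 0.2257 t 0.1
[0.46724736 0.11917133]
shift [-0.4817  0.6537  0.1066] turn [ 0.0015 -0.0004  0.3468] at jig [-0.3988 -0.7856] 0.2257 t 0.1
```

{"fn": "carry_out", "kwargs": {
  "rows": [
    [-0.055, 0.035, 0.004, 0, 0, 0.06],
    [-0.11, 0.07, 0.009, 0, 0, 0.12],
    [-0.165, 0.105, 0.013, 0, 0, 0.18],
    [-0.22, 0.14, 0.017, 0, 0, 0.24],
    [-0.275, 0.175, 0.022, 0, 0, 0.3],
    [-0.33, 0.21, 0.026, 0.0015, 0, 0.347],
    [-0.33, 0.21, 0.026, 0.0015, 0, 0.347]
  ],
  "grip": 0
}}

```text
clock: 0.98
tool_pos: [0.4518, -0.3473, 0.2001]
orientation: [-179.9, -0.0, 177.1]
force: [-0.5, -0.2, 0.8]
opening: 0.044
gripper_force: 0.0
```

```bash
python3 - <<'E'
from h import *
go([*j2w(-.168,-.007),.12],176.9)
E
```

```text
shift [0.0085 0.4667 0.0796] turn [-0.001  -0.0002  0.0027] at jig [-0.1582 -0.4736] 0.2001 t 0.975
```

{"fn": "carry_out", "kwargs": {
  "rows": [
    [0.001, 0.06, 0, 0, 0, 0],
    [0.002, 0.12, 0, 0, 0, 0],
    [0.004, 0.18, 0, 0, 0, 0],
    [0.005, 0.24, 0.01, 0, 0, 0],
    [0.006, 0.3, 0.03, 0, 0, 0],
    [0.007, 0.36, 0.05, 0, 0, 0],
    [0.008, 0.415, 0.07, 0, 0, 0.0027],
    [0.0085, 0.4667, 0.08, 0, 0, 0.0027]
  ]
}}

```text
clock: 1.98
tool_pos: [0.4663, 0.1177, 0.1189]
orientation: [-179.9, -0.0, 176.8]
force: [1.1, -0.1, 0.2]
opening: 0.0438
gripper_force: 0.0
```

```bash
python3 - <<'E'
from h import *
go([*j2w(-.168,-.007),.015],176.9)
E
```

```text
shift [-0.0009  0.0018  0.1039] turn [-0.0022 -0.0007 -0.0024] at jig [-0.1688 -0.0086] 0.1189 t 1.975
```

{"fn": "carry_out", "kwargs": {
  "rows": [
    [0, 0.002, 0.03, -0.002, 0, -0.002],
    [0, 0.002, 0.06, -0.002, 0, -0.002],
    [0, 0.002, 0.085, -0.002, 0, -0.002],
    [0, 0.002, 0.1035, -0.002, 0, -0.002],
    [0, 0.002, 0.1035, -0.002, 0, -0.002]
  ]
}}

```text
clock: 2.6
tool_pos: [0.4662, 0.1171, 0.0152]
orientation: [-179.9, -0.1, 176.8]
force: [-0.4, -0.3, 0.6]
opening: 0.0435
gripper_force: 0.0
```

```bash
python3 - <<'E'
from h import *
go([*j2w(-.08,-.007),.015],176.9);print(telemetry.get_obs()['force'])
im=snap('top')[155:305,200:385,::-1]
cv2.imwrite('pics/t1.png',cv2.resize(im,None,fx=4,fy=4,interpolation=cv2.INTER_CUBIC))
E
```

```text
shift [-0.0889  0.0022 -0.0001] turn [-0.0017 -0.0024 -0.0013] at jig [-0.1689 -0.0091] 0.0152 t 2.6
[-0.38164012 -0.28267615  0.56849572]
```

View pics/t1.png

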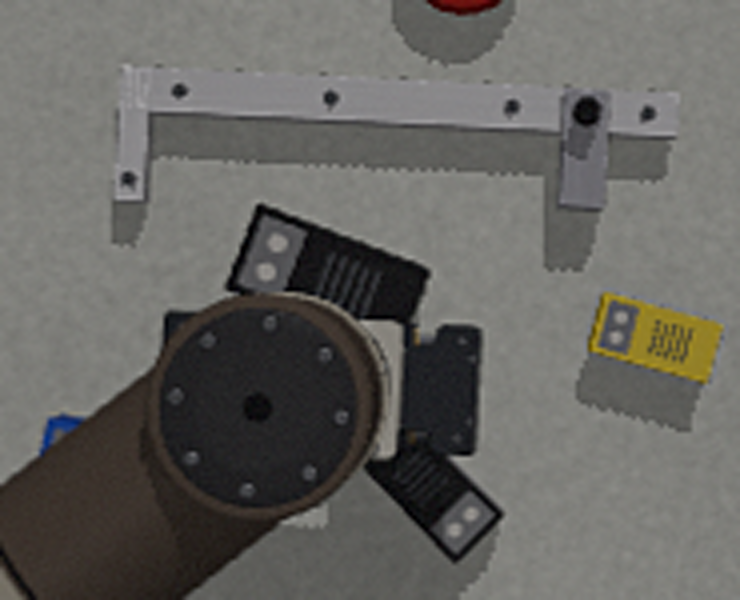

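The gripper has come down behind the module, and nothing has moved: the module corner is still at (260,205). I push it towards the rail.

{"fn": "carry_out", "kwargs": {
  "rows": [
    [-0.008, 0.001, 0, 0, 0, -0.001],
    [-0.016, 0.002, 0, 0, 0, -0.001],
    [-0.024, 0.002, 0, 0, 0, -0.001],
    [-0.032, 0.002, 0, 0, 0, -0.001],
    [-0.04, 0.002, 0, 0, 0, -0.001],
    [-0.048, 0.002, 0, 0, 0, -0.001],
    [-0.056, 0.002, 0, 0, 0, -0.001],
    [-0.064, 0.002, 0, 0, 0, -0.001]
  ]
}}

```text
clock: 3.65
tool_pos: [0.5317, 0.1169, 0.0163]
orientation: [180.0, 0.0, 176.9]
force: [-2.3, 0.7, 0.8]
opening: 0.0437
gripper_force: 1.5
```

{"fn": "carry_out", "kwargs": {
  "rows": [
    [-0.006, 0, 0, 0, 0, 0],
    [-0.012, 0, 0, 0, 0, 0],
    [-0.018, 0, 0, 0, 0, 0],
    [-0.024, 0, 0, 0, 0, 0],
    [-0.024, 0, 0, 0, 0, 0]
  ]
}}

```text
clock: 4.28
tool_pos: [0.5561, 0.1157, 0.0165]
orientation: [179.9, 0.1, 176.9]
force: [-0.3, 0.9, 0.6]
opening: 0.0438
gripper_force: 0.0
```

```bash
python3 - <<'E'
from h import *
go([*j2w(-.0695,-.007),.015],176.9);print(telemetry.get_obs()['force'])
im=snap('top')[155:305,200:385,::-1]
cv2.imwrite('pics/t2.png',cv2.resize(im,None,fx=4,fy=4,interpolation=cv2.INTER_CUBIC))
E
```

```text
shift [-0.0095 -0.0013  0.0016] turn [0.001  0.0015 0.0002] at jig [-0.079  -0.0057] 0.0165 t 4.275
[-0.27374394  0.85349176  0.57111822]
```

View pics/t2.png

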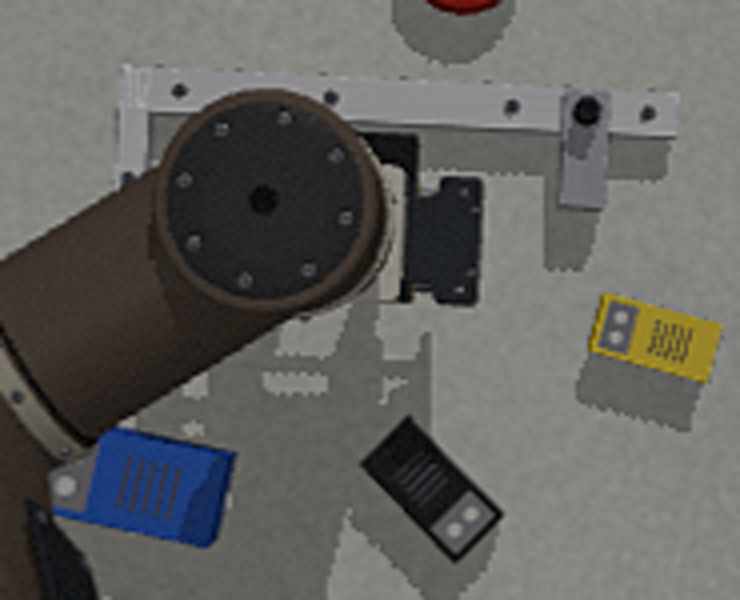

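The module is now squared up, with its free top corner at about (418,133), just short of the rail. I close the gap gently.

{"fn": "carry_out", "kwargs": {
  "rows": [
    [-0.003, 0, 0.0015, 0, 0, 0],
    [-0.006, 0, 0.0015, 0, 0, 0],
    [-0.008, 0, 0.0015, 0, 0, 0],
    [-0.009, 0, 0.0015, 0, 0, 0]
  ]
}}

```text
clock: 4.82
tool_pos: [0.5639, 0.1148, 0.0148]
orientation: [180.0, -0.0, 176.9]
force: [-3.4, 0.3, 1.9]
opening: 0.0436
gripper_force: 1.9
```

{"fn": "carry_out", "kwargs": {
  "rows": [
    [-0.001, 0, 0, 0, 0, 0],
    [-0.002, 0, 0, 0, 0, 0]
  ]
}}

```text
clock: 5.08
tool_pos: [0.5643, 0.1147, 0.0148]
orientation: [-180.0, -0.1, 176.9]
force: [-13.6, 4.4, 10.8]
opening: 0.044
gripper_force: 7.1
```

{"fn": "carry_out", "kwargs": {
  "rows": [
    [0.015, 0, 0, 0, 0, 0],
    [0.03, 0, 0, 0, 0, 0],
    [0.03, 0, -0.05, 0, 0, 0],
    [0.03, 0, -0.1, 0, 0, 0],
    [0.03, 0, -0.1, 0, 0, 0]
  ],
  "grip": -1
}}

```text
clock: 5.7
tool_pos: [0.5382, 0.1178, 0.1194]
orientation: [179.7, 0.5, 177.0]
force: [-0.1, -0.3, -0.4]
opening: 0.0018
gripper_force: 0.0
```

```bash
python3 - <<'E'
from h import *
go([*j2w(-.027,-.22),.115],176.9);print(telemetry.get_obs()['opening'])
E
```

```text
shift [-0.0698 -0.2156  0.0039] turn [0.0048 0.008  0.0012] at jig [-0.097  -0.0045] 0.1194 t 5.7
0.001792213812727098
```

{"fn": "carry_out", "kwargs": {
  "rows": [
    [-0.015, -0.045, 0, 0, 0, 0],
    [-0.03, -0.09, 0, 0, 0, 0],
    [-0.045, -0.135, 0, 0, 0, 0],
    [-0.06, -0.18, 0, 0, 0, 0],
    [-0.07, -0.215, 0, 0, 0, 0],
    [-0.07, -0.215, 0, 0, 0, 0]
  ]
}}

```text
clock: 6.45
tool_pos: [0.5939, -0.1041, 0.1137]
orientation: [180.0, -0.0, 176.7]
force: [-0.1, 0.5, 0.1]
opening: 0.0004
gripper_force: 0.0
```

```bash
python3 - <<'E'
from h import *
go([*j2w(-.027,-.22),.018],176.9)
im=snap('top')[130:280,200:385,::-1]
cv2.imwrite('pics/t3.png',cv2.resize(im,None,fx=4,fy=4,interpolation=cv2.INTER_CUBIC))
E
```

```text
shift [-0.0025  0.0031  0.0957] turn [ 0.0002 -0.0006 -0.0029] at jig [-0.0295 -0.2231] 0.1137 t 6.45
```

View pics/t3.png

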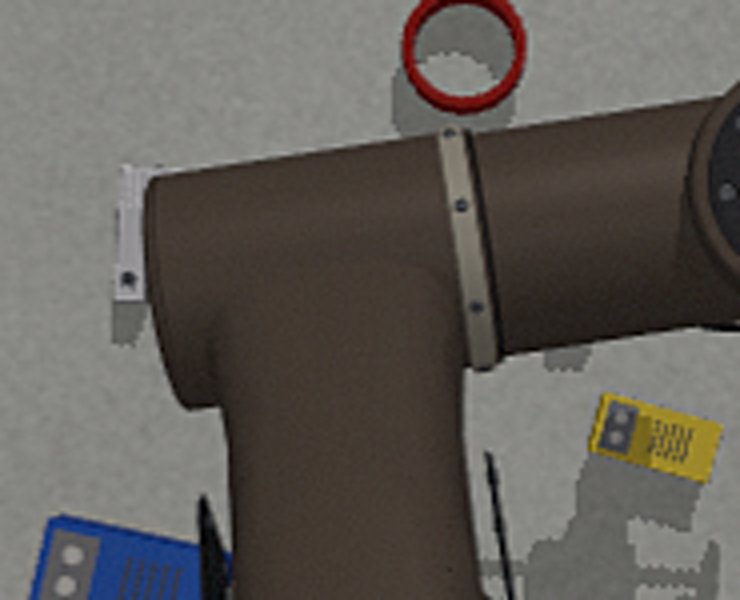

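The arm hides the module here; the tape at (463,50) hasn't moved. I go down behind the keeper and push it.

{"fn": "carry_out", "kwargs": {
  "rows": [
    [-0.002, 0.003, 0.04, 0, 0, -0.003],
    [-0.002, 0.003, 0.075, 0, 0, -0.003],
    [-0.002, 0.003, 0.096, 0, 0, -0.003],
    [-0.002, 0.003, 0.096, 0, 0, -0.003]
  ]
}}

```text
clock: 7.0
tool_pos: [0.5948, -0.0982, 0.017]
orientation: [-180.0, -0.2, 177.1]
force: [-0.5, -0.2, -0.4]
opening: 0.0004
gripper_force: 0.0
```

{"fn": "carry_out", "kwargs": {
  "rows": [
    [0, 0.004, 0, 0, 0, 0],
    [0, 0.009, 0, 0, 0, 0],
    [0, 0.014, 0, 0, 0, 0],
    [0, 0.02, 0, 0, 0, 0],
    [0, 0.027, 0, 0, 0, 0],
    [0, 0.034, 0, 0, 0, 0],
    [0, 0.041, 0, 0, 0, 0],
    [0, 0.048, 0, 0, 0, 0]
  ]
}}

```text
clock: 8.0
tool_pos: [0.5992, -0.0507, 0.0189]
orientation: [180.0, 0.0, 177.1]
force: [-0.2, -1.0, 0.7]
opening: 0.0002
gripper_force: 1.2
```

{"fn": "carry_out", "kwargs": {
  "rows": [
    [0, 0.007, 0, 0, 0, 0],
    [0, 0.014, 0, 0, 0, 0],
    [0, 0.021, 0, 0, 0, 0],
    [0, 0.028, 0, 0, 0, 0],
    [0, 0.035, 0, 0, 0, 0],
    [0, 0.042, 0, 0, 0, 0],
    [0, 0.049, 0, 0, 0, 0],
    [0, 0.056, 0, 0, 0, 0]
  ]
}}

```text
clock: 9.0
tool_pos: [0.6019, 0.0052, 0.0188]
orientation: [180.0, 0.0, 177.1]
force: [2.0, -2.2, 0.7]
opening: 0.0005
gripper_force: 1.2
```

```bash
python3 - <<'E'
from h import *
go([*j2w(-.027,-.051),.018],176.9)
im=snap('top')[130:280,200:385,::-1]
cv2.imwrite('pics/t4.png',cv2.resize(im,None,fx=4,fy=4,interpolation=cv2.INTER_CUBIC))
E
```

```text
shift [-0.0006  0.0625  0.0009] turn [0.0005 0.0003 0.0032] at jig [-0.0274 -0.1135] 0.0188 t 9.0
```

View pics/t4.png

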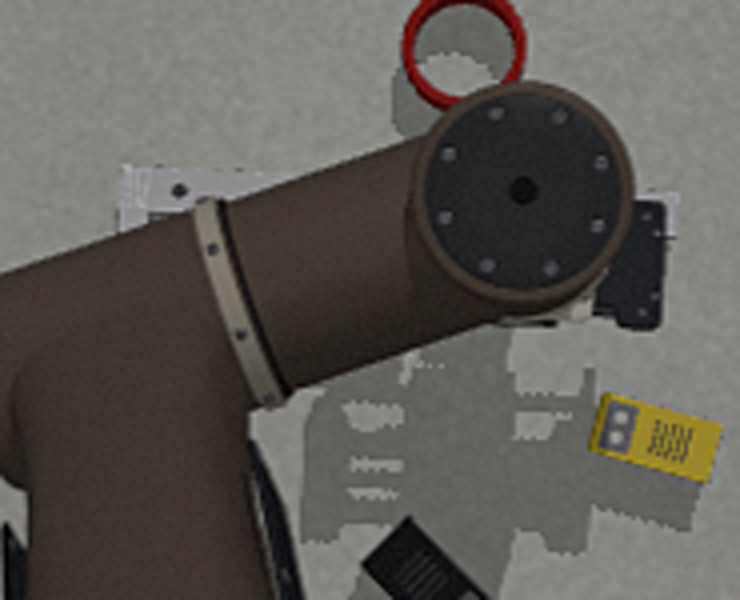

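The tool is pushing the keeper, which carries the 2 N friction as expected; the tape at (463,50) is undisturbed. I continue, and slow down near the end.

{"fn": "carry_out", "kwargs": {
  "rows": [
    [0, 0.006, 0, 0, 0, 0],
    [0, 0.013, 0, 0, 0, 0],
    [0, 0.02, 0, 0, 0, 0],
    [0, 0.027, 0, 0, 0, 0],
    [0, 0.034, 0, 0, 0, 0],
    [0, 0.041, 0, 0, 0, 0],
    [0, 0.047, 0, 0, 0, 0],
    [0, 0.051, 0, 0, 0, 0]
  ]
}}

```text
clock: 10.05
tool_pos: [0.6041, 0.0556, 0.0187]
orientation: [-180.0, -0.0, 177.1]
force: [1.2, -5.9, -0.3]
opening: 0.0001
gripper_force: 2.4
```

{"fn": "carry_out", "kwargs": {
  "rows": [
    [0, 0.002, 0, 0, 0, 0],
    [0, 0.004, 0, 0, 0, 0],
    [0, 0.006, 0, 0, 0, 0],
    [0, 0.007, 0, 0, 0, 0]
  ]
}}

```text
clock: 10.55
tool_pos: [0.6045, 0.0627, 0.0187]
orientation: [180.0, -0.0, 177.1]
force: [0.7, -4.2, -1.1]
opening: 0.0004
gripper_force: 2.1
```

{"fn": "carry_out", "kwargs": {
  "rows": [
    [0, 0.001, 0, 0, 0, 0],
    [0, 0.002, 0, 0, 0, 0],
    [0, 0.003, 0, 0, 0, 0]
  ]
}}

```text
clock: 10.92
tool_pos: [0.6047, 0.0657, 0.0187]
orientation: [180.0, -0.0, 177.1]
force: [-0.6, -3.0, -1.9]
opening: 0.0008
gripper_force: 2.0
```

{"fn": "carry_out", "kwargs": {
  "rows": [
    [0, 0.001, 0, 0, 0, 0],
    [0, 0.002, 0, 0, 0, 0]
  ]
}}

```text
clock: 11.18
tool_pos: [0.6048, 0.0677, 0.0187]
orientation: [180.0, -0.0, 177.1]
force: [-0.7, -3.9, -2.7]
opening: 0.0002
gripper_force: 2.0
```

{"fn": "carry_out", "kwargs": {
  "rows": [
    [0, 0.001, 0, 0, 0, 0],
    [0, 0.0015, 0, 0, 0, 0]
  ]
}}

```text
clock: 11.42
tool_pos: [0.6049, 0.0692, 0.0187]
orientation: [180.0, -0.0, 177.1]
force: [0.6, -4.4, -3.1]
opening: 0.0004
gripper_force: 2.0
```

{"fn": "carry_out", "kwargs": {
  "rows": [
    [0, 0.001, 0, 0, 0, 0],
    [0, 0.0015, 0, 0, 0, 0]
  ]
}}

```text
clock: 11.68
tool_pos: [0.6049, 0.0706, 0.0187]
orientation: [180.0, -0.0, 177.1]
force: [-1.1, -4.2, -2.4]
opening: 0.0001
gripper_force: 2.1
```

{"fn": "carry_out", "kwargs": {
  "rows": [
    [0, 0.001, 0, 0, 0, 0],
    [0, 0.0015, 0, 0, 0, 0]
  ]
}}

```text
clock: 11.92
tool_pos: [0.6051, 0.0721, 0.0188]
orientation: [180.0, -0.0, 177.1]
force: [-1.1, -3.8, -3.7]
opening: 0.0005
gripper_force: 2.2
```

{"fn": "carry_out", "kwargs": {
  "rows": [
    [0, 0.001, 0, 0, 0, 0],
    [0, 0.0015, 0, 0, 0, 0]
  ]
}}

```text
clock: 12.18
tool_pos: [0.6052, 0.0736, 0.0188]
orientation: [180.0, -0.0, 177.1]
force: [-1.6, -3.8, -3.9]
opening: 0.0006
gripper_force: 2.3
```

```bash
python3 - <<'E'
from h import *
go([*j2w(-.027,-.045),.018],176.9);print(telemetry.get_obs()['force'])
im=snap('scene')[150:270,250:450,::-1]
cv2.imwrite('pics/s5.png',cv2.resize(im,None,fx=4,fy=4,interpolation=cv2.INTER_CUBIC))
E
```

```text
shift [-0.0008 -0.      0.0008] turn [ 0.0004 -0.0001  0.0031] at jig [-0.0278 -0.045 ] 0.0188 t 12.175
[-1.60868868 -3.76801383 -3.85081401]
```

View pics/s5.png

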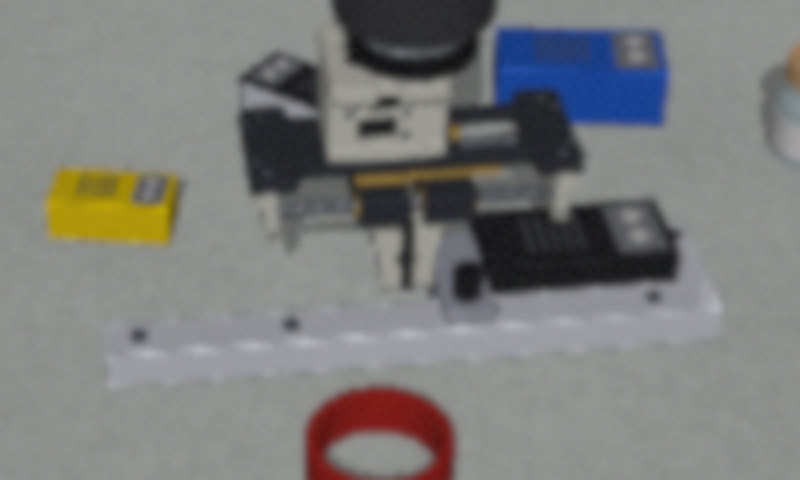

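The module lies flush along the rail with the jaw on its free end: jaw at (465,270), module end at (677,270), end stop at about (695,260). A small gap remains, so I keep pushing until the force rises.

{"fn": "carry_out", "kwargs": {
  "rows": [
    [0, 0.001, 0, 0, 0, 0],
    [0, 0.002, 0, 0, 0, 0]
  ]
}}

```text
clock: 12.48
tool_pos: [0.6051, 0.0738, 0.0188]
orientation: [-179.9, -0.1, 177.1]
force: [1.8, -16.2, -3.2]
opening: 0.0001
gripper_force: 8.4
```

{"fn": "carry_out", "kwargs": {
  "rows": [
    [0, 0.001, 0, 0, 0, 0],
    [0, 0.002, 0, 0, 0, 0]
  ]
}}

```text
clock: 12.72
tool_pos: [0.605, 0.074, 0.0188]
orientation: [-179.8, -0.1, 177.1]
force: [3.7, -26.4, -3.4]
opening: 0.0003
gripper_force: 12.9
```

{"fn": "carry_out", "kwargs": {
  "rows": [
    [0, 0.001, 0, 0, 0, 0],
    [0, 0.0015, 0, 0, 0, 0]
  ]
}}

```text
clock: 12.98
tool_pos: [0.605, 0.074, 0.0189]
orientation: [-179.7, -0.1, 177.0]
force: [5.3, -31.7, -3.2]
opening: 0.0002
gripper_force: 15.4
```

{"fn": "carry_out", "kwargs": {
  "rows": [
    [0, -0.02, 0, 0, 0, 0],
    [0, -0.04, 0, 0, 0, 0],
    [0, -0.04, -0.05, 0, 0, 0],
    [0, -0.04, -0.11, 0, 0, 0],
    [0.03, -0.09, -0.13, 0, 0, 0],
    [0.07, -0.14, -0.15, 0, 0, 0],
    [0.11, -0.19, -0.15, 0, 0, 0],
    [0.15, -0.24, -0.15, 0, 0, 0]
  ]
}}

```text
clock: 13.98
tool_pos: [0.4481, -0.1484, 0.1699]
orientation: [179.9, 0.2, 177.1]
force: [0.9, -1.0, -0.9]
opening: 0.0007
gripper_force: 0.0
```

```bash
python3 - <<'E'
from h import *
im=snap('top','t6full.png')[155:255,210:370,::-1]
cv2.imwrite('pics/t6.png',cv2.resize(im,None,fx=5,fy=5,interpolation=cv2.INTER_CUBIC))
go([*j2w(-.027,-.045),.018],176.9)
E
```

```text
shift [-0.1514  0.2329  0.1518] turn [0.0016 0.0006 0.0022] at jig [-0.178  -0.2784] 0.1693 t 14.025
```

View pics/t6.png

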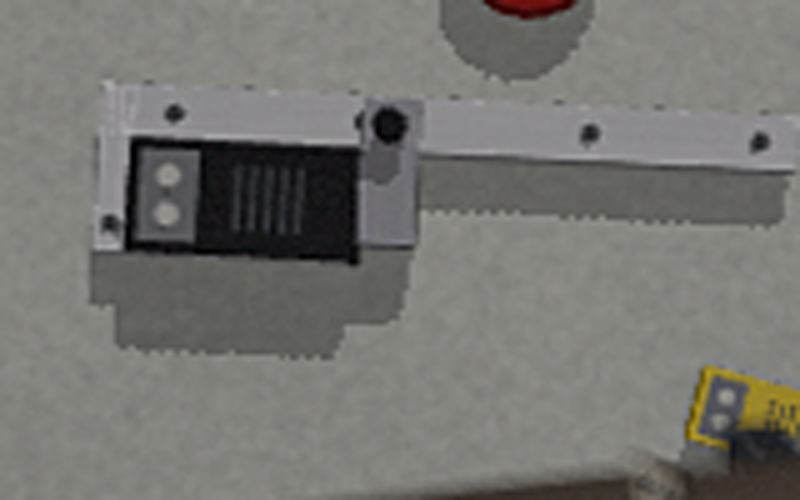

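The module sits in the jig corner with the jaw closed on it. Its top corners are at (130,137), (362,148), (357,265) and (126,250), and the knob is at (389,125). I measure these.

```bash
python3 - <<'E'
from h import *
cr=lambda a:np.array(a)/5+[210,155]-.4
m,r=fit('top',ML,cr([[130,137],[362,148],[357,265],[126,250]]),[.5,.1,-.05])
print(w2j(m),np.degrees(m[2]-J[2]),r.round(1))
print('knob',w2j(px2w('top',cr([[389,125]]),.056)[0]), 'q=',w2j(px2w('top',cr([[389,125]]),.056)[0])[1]+.015+.17)
for q in w2j(px2w('top',cr([[358,242]]),.036)[0]),w2j(px2w('top',cr([[416,247]]),.036)[0]): print(q)
exp=[[0,120,45],[0,0,45],[-60,0,45],[-60,120,45]]
P=[[*j2w(a/1000,b/1000),c/1000] for a,b,c in exp]
print(((w2px('top',P)-[210,155]+.4)*5).round(0))
E
```

```text
[-0.03090659  0.05900268] -0.08353782919737043 [[ 0.4 -0.1]
 [ 0.1  0.1]
 [-0.2 -0.3]
 [-0.3  0.3]]
knob [ 0.01069396 -0.01494526] q= 0.17005474423236958
[-0.04928707 -0.00072774]
[-0.05040047 -0.03115665]
[[130. 135.]
 [360. 146.]
 [354. 261.]
 [123. 250.]]
```

All values are within limits. A gentle re-press towards the rail is cheap insurance on x.

```bash
python3 - <<'E'
from h import *
go([*j2w(-.11,.06),.12],176.9); go([*j2w(-.11,.06),.015],176.9)
E
```

```text
shift [-0.0687  0.3382  0.0499] turn [0.0016 0.0006 0.0022] at jig [-0.178  -0.2784] 0.1693 t 14.025
shift [-0.0687  0.338   0.1549] turn [0.0016 0.0006 0.0022] at jig [-0.178  -0.2784] 0.1693 t 14.025
```

{"fn": "carry_out", "kwargs": {
  "rows": [
    [-0.01, 0.055, 0, 0, 0, 0],
    [-0.022, 0.11, 0, 0, 0, 0],
    [-0.034, 0.165, 0, 0, 0, 0],
    [-0.046, 0.22, 0.01, 0, 0, 0],
    [-0.057, 0.28, 0.03, 0, 0, 0.002],
    [-0.068, 0.337, 0.05, 0, 0, 0.002],
    [-0.068, 0.337, 0.05, 0, 0, 0.002]
  ],
  "grip": 0
}}

```text
clock: 14.9
tool_pos: [0.5342, 0.1893, 0.1175]
orientation: [180.0, -0.0, 177.2]
force: [-0.6, -0.8, -0.1]
opening: 0.044
gripper_force: 0.0
```

```bash
python3 - <<'E'
from h import *
go([*j2w(-.11,.06),.015],176.9);go([*j2w(-.072,.06),.015],176.9)
E
```

```text
shift [ 0.0051 -0.0067  0.1025] turn [ 0.0007 -0.0002  0.0049] at jig [-0.105   0.0666] 0.1175 t 14.9
shift [-0.0329 -0.0069  0.1025] turn [ 0.0007 -0.0002  0.0049] at jig [-0.105   0.0666] 0.1175 t 14.9
```

{"fn": "carry_out", "kwargs": {
  "rows": [
    [0.005, -0.007, 0.04, 0, 0, 0.005],
    [0.005, -0.007, 0.08, 0, 0, 0.005],
    [0.005, -0.007, 0.102, 0, 0, 0.005],
    [0.005, -0.007, 0.102, 0, 0, 0.005],
    [-0.008, -0.007, 0.102, 0, 0, 0.005],
    [-0.02, -0.007, 0.102, 0, 0, 0.005],
    [-0.028, -0.007, 0.102, 0, 0, 0.005],
    [-0.031, -0.007, 0.102, 0, 0, 0.005]
  ]
}}

```text
clock: 15.9
tool_pos: [0.5651, 0.1771, 0.0172]
orientation: [179.9, 0.0, 176.6]
force: [0.2, 0.8, -0.4]
opening: 0.0439
gripper_force: 0.0
```

{"fn": "carry_out", "kwargs": {
  "rows": [
    [-0.001, 0, 0, 0, 0, 0],
    [-0.002, 0, 0, 0, 0, 0]
  ]
}}

```text
clock: 16.15
tool_pos: [0.566, 0.177, 0.0169]
orientation: [180.0, 0.0, 176.7]
force: [-0.2, -0.2, -0.4]
opening: 0.0439
gripper_force: 0.0
```

{"fn": "carry_out", "kwargs": {
  "rows": [
    [-0.001, 0, 0, 0, 0, 0],
    [-0.002, 0, 0, 0, 0, 0]
  ]
}}

```text
clock: 16.4
tool_pos: [0.5674, 0.1769, 0.0169]
orientation: [180.0, -0.1, 176.7]
force: [-7.8, 2.7, 5.8]
opening: 0.0437
gripper_force: 3.8
```

{"fn": "carry_out", "kwargs": {
  "rows": [
    [-0.001, 0, 0, 0, 0, 0],
    [-0.0015, 0, 0, 0, 0, 0]
  ]
}}

```text
clock: 16.65
tool_pos: [0.5674, 0.1769, 0.0169]
orientation: [-180.0, -0.2, 176.7]
force: [-13.7, 4.4, 10.1]
opening: 0.0436
gripper_force: 6.6
```

```bash
python3 - <<'E'
from h import *
go([*j2w(-.0706,.06),.015],176.9);print(telemetry.get_obs()['force'])
E
```

```text
shift [-0.0005  0.004   0.0019] turn [-0.0003 -0.0031 -0.0033] at jig [-0.0711  0.056 ] 0.0169 t 16.65
[-13.70628241   4.38698074  10.13237306]
```

The contact is firm at the same depth as before, so the module is flush. I back off and hand in.

{"fn": "carry_out", "kwargs": {
  "rows": [
    [0.015, 0, 0, 0, 0, 0],
    [0.03, 0, 0, 0, 0, 0],
    [0.03, 0, -0.05, 0, 0, 0],
    [0.03, 0, -0.1, 0, 0, 0],
    [0.03, -0.05, -0.13, 0, 0, 0],
    [0.06, -0.1, -0.13, 0, 0, 0],
    [0.08, -0.15, -0.13, 0, 0, 0],
    [0.1, -0.2, -0.13, 0, 0, 0]
  ]
}}

```text
clock: 17.65
tool_pos: [0.4567, -0.0184, 0.1469]
orientation: [180.0, 0.1, 176.7]
force: [0.8, -1.2, 0.2]
opening: 0.0439
gripper_force: 0.0
```

{"fn": "carry_out", "kwargs": {
  "rows": [
    [0.01, -0.06, 0, 0, 0, 0],
    [0.01, -0.12, 0, 0, 0, 0],
    [0.01, -0.15, 0, 0, 0, 0],
    [0.01, -0.15, 0, 0, 0, 0]
  ]
}}

```text
clock: 18.15
tool_pos: [0.4385, -0.1678, 0.1465]
orientation: [180.0, 0.0, 176.5]
force: [0.1, -0.3, -0.5]
opening: 0.0436
gripper_force: 0.0
```

```bash
python3 - <<'E'
from h import *
im=snap('top')[155:255,210:370,::-1]
cv2.imwrite('pics/t7.png',cv2.resize(im,None,fx=5,fy=5,interpolation=cv2.INTER_CUBIC))
E
```

```text
(no output)
```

View pics/t7.png

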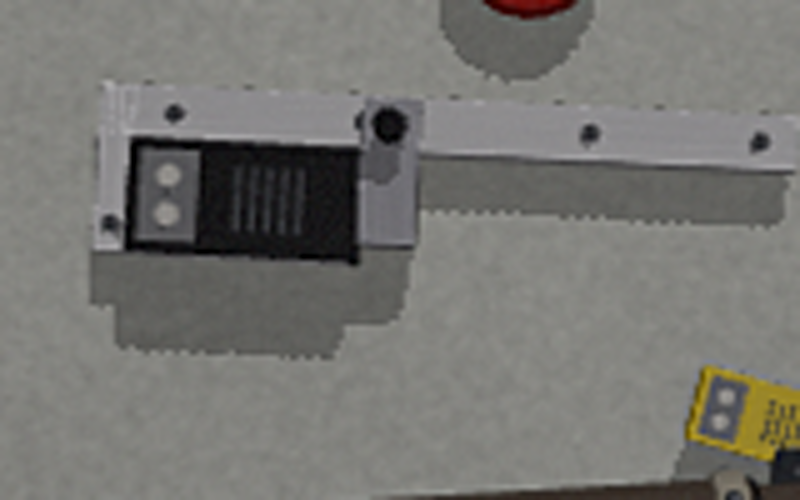

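The picture is unchanged: the module is home at (130,137)–(357,265) and the knob is at (389,125), so the keeper is closed.

```bash
python3 -c "
from plant import workorder
print(workorder.close_job())"
```

```text
the job is handed in; nothing more can be done
None
```

The job is handed in; the verdict wasn't shown. From the last camera fit, the module sits at about x -31 mm, y +59 mm in the jig and is square to 0.1°, with the keeper at about 0.170. I saw no sign that the jar, mug or tape had moved, though only the tape was in the close-up views.

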